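# Pack the turntable changeover caddy

## Task

Pack the grey three-pocket caddy for the next bias test: set the hub flange whose bolt holes match the studs on the turntable flat on the blue pad, stand the brass jack on the yellow pad, and set the oak bowl rest that still has its rubber feet, right way up, on the white pad. Set them down rather than dropping them, and leave the flange that does not fit, the steel jack and the footless rest where they are.

Things in the scene. Friction and masses are not known exactly. Their poses are not given: they have to be found in the camera images.
- pad_blue: Blue pad on the floor of the caddy pocket for the matching flange: fixed, 100 x 100 x 3 mm, centred in the pocket. Origin: centre of its underside, 5 mm above the cart top; x, y along the pocket's sides, z up. Colours swap pockets. The fixed grey caddy, 112 x 328 mm, is a row of three pockets 108 mm apart along its y.
- pad_yellow: Yellow pad on the floor of the caddy pocket for the brass jack: fixed, 100 x 100 x 3 mm, centred in the pocket. Origin: centre of its underside, 5 mm above the cart top; x, y along the pocket's sides, z up. Colours swap pockets. Pockets are 104 x 104 mm inside; walls 4 mm thick, tops 22 mm above the cart top.
- pad_white: White pad on the floor of the caddy pocket for the rubber-footed oak rest: fixed, 100 x 100 x 3 mm, centred in the pocket. Origin: centre of its underside, 5 mm above the cart top; x, y along the pocket's sides, z up. Colours swap pockets. Its upper face (all pads) is 8 mm above the cart top.
- stud_plate: Dark round plate, 80 mm in diameter, on the turntable, with three brass studs 10 mm thick, 20 mm long, evenly spaced on a circle of 27 mm radius. Only to be looked at. Origin: centre of its underside, on the turntable's axis. The aluminium platter it turns with is 220 mm in diameter, its top 66 mm above the cart top; stud tips at 94 mm.
- flange_a: Square aluminium flange: plate 76 x 76 x 10 mm with a round boss in the middle, 34 mm in diameter, from 10 to 40 mm height (grip here). Origin: centre of its underside, x, y along the plate's sides. 0.28 kg. Three 12 mm holes evenly spaced on a 27 mm radius: matches the studs. Fits its pocket only with its sides within 15 degrees of the pocket's.
- flange_b: Square aluminium flange: plate 76 x 76 x 10 mm with a round boss in the middle, 34 mm in diameter, from 10 to 40 mm height (grip here). Origin: centre of its underside, x, y along the plate's sides. 0.28 kg. Four 12 mm holes in a square on the same circle: does not match the studs; leave it.
- jack_brass: Machinist's jack, 60 mm tall, upright: foot 48 mm in diameter, 10 mm high; taper; body 30 mm in diameter from 15 to 42 mm height (grip here); thin neck; 22 mm head. Origin: centre of its underside, z up. About 0.35 kg. Yellow brass.
- jack_steel: Machinist's jack, 60 mm tall, upright: foot 48 mm in diameter, 10 mm high; taper; body 30 mm in diameter from 15 to 42 mm height (grip here); thin neck; 22 mm head. Origin: centre of its underside, z up. About 0.35 kg. Dark grey steel look-alike; leave it.
- rest_footed: Oak bowl rest on four black rubber feet, 86 x 44 x 42 mm. Block 68 x 44 mm (x, y), 22 mm high, with a ridge 14 mm wide and 14 mm high across each x end. Block's underside 6 mm up; grip across its 44 mm (y) at the middle. Feet: discs 14 mm in diameter, 14 mm high, at x +-36, y +-15 mm, showing 9 mm beyond the x ends. Origin: centre underneath at foot level, z up. 0.12 kg.
- rest_bare: Look-alike oak rest without feet, 68 x 44 x 36 mm, lying flat. Block 68 x 44 mm (x, y), 22 mm high, with a ridge 14 mm wide and 14 mm high across each x end. Origin: centre of its underside, z up. Leave it.
Mind the look-alikes: they are no part of the job. Leave any orange look-alike of the flange_a alone.

How it is judged:
By the outcome, as a careful person would: the job done as asked, in the order asked, and still so for the second after the job is handed in, with the robot touching nothing.
It also fails if it takes over 83 s, if anything falls off the work surface, if the arm or the gripper's body presses on something with over 40 N, if the wrist force passes 120 N, or if a joint passes its speed limit or range.

## Robot

A 7-joint arm with a two-finger parallel gripper is mounted at the origin on the work surface. World frame = base frame: x ahead of the robot, y to its left, z up, the work surface at z = 0. Lengths are in m, angles in rad, forces in N, time in s.
With the tool pointing down it reaches from about 0.35 to 0.9 m from the base axis. Payload 19.9 kg.
Tool frame: the origin (TCP) lies between the finger pads; the fingertips stand 8 mm ahead of it and the grasp point (between the pads) lies 11 mm behind it (robot.tips_ahead is the distance from the TCP to the fingertips, in m); x points along the fingers, z is the direction in which the jaws open and shut, and the axes are right-handed (so a half turn about x gives the same grasp; the last joint's range is limited). The gripper opens to 85 mm and grips with 20 to 120 N. Pads are 22 mm wide; open, the fingers measure 114 mm over their backs; the gripper's body (76 mm by 85 mm) begins 54 mm behind the grasp point. The pads swing forward as they close: fully open they stand 13 mm farther back than shut.
Start: joints at [1.117, 0.417, -0.01, 1.614, 0.005, 1.111, -0.053], TCP at [0.25, -0.573, 0.218] pointing down, gripper open.
Joint ranges: [-2.81, 2.81], [-0.39, 2.02], [-1.27, 1.25], [0.06, 2.57], [-1.19, 4.33], [0.19, 2], [-2.82, 2.82]. Speed limits (rad/s): [1.89, 1.89, 2.39, 2.39, 3.01, 3.01, 3.01].

## Interface

Orientations are given as a rotation vector (axis times angle).
In Python, from plant import robot gives the robot as it stands. The module is installed in compiled form; this text tells all that it offers. Calls block until the motion is done:
- robot.movep(position, orientation): joint-space move of the TCP to a pose.
- robot.move_straight(position, ori=None, v=0.15): straight line of the TCP; ori=None keeps the orientation; v is the mean speed in m/s.
- robot.move_joints(angles): joint-space move.
- robot.command_gripper(opening): finger opening in m; the grip force is fixed at half the most; returns when the fingers have stopped.
- robot.pause(seconds).
- robot.inverse_kinematics(position, orientation): joint angles nearest the present ones, or None.
- robot.snapshot(name): name is "side" or "top" or "wrist"; returns a dict with "pixels" (480x640x3 uint8, red, green, blue), "depth" (480x640 float32, m along the optical axis (not along the pixel's ray), 0 where there is no reading), "mtx" (3x3 intrinsics, pixels), "R" (3x3) and "t" (3): a world point X has camera coordinates R X + t; the wrist camera has in their place "mount" (4x4, takes a point from camera to tool coordinates, whose origin is the TCP and whose axes are the tool frame's). Camera axes: x right, y down, z forward; pixel columns grow to the right and rows downward; lengths in m; the calibration is good to about 2 mm. A picture is of the moment at which its call begins: read the wrist's pose just before it.
A pose or a line that the arm cannot do raises robot.IKError and nothing moves.
- robot.sign_off(): hands the job in, once; it reports no verdict.
Readings, each from a call of its own:
- robot.current_t(): time.
- robot.current_joints(): joint angles.
- robot.current_dq(): joint speeds.
- robot.current_joint_torque(): joint torques, N m.
- robot.current_ee_pos(): TCP position.
- robot.current_tool_rot(): TCP orientation.
- robot.current_wrist_force(): force on the tool from outside, world axes, zero at the start.
- robot.current_wrist_torque(): the same for the moment, N m.
- robot.current_grip_width(): finger opening in m.
Only numpy, scipy, OpenCV 4.12 (cv2) and the standard library are available. Lean on these libraries where they do the work, as an engineer would, in place of code of your own. Each camera call takes 0.05 s, during which the arm holds its last target. There are 200 camera calls.

## Working session

There is one attempt and no reset: what is moved stays moved. The work goes in short steps, each a Python script; the robot and the scene stay as the last script left them, time stands still between calls to the robot, and variables do not carry over. Pictures are saved under pics/ and viewed, about 12 in all and at most 16, crops included, and the job is handed in when it is done.

```bash
mkdir -p pics; python3 - <<'E'
from plant import robot
import cv2,numpy as np
for n in("top","side"):
    s=robot.snapshot(n); cv2.imwrite(f"pics/{n}0.png",s["pixels"][:,:,::-1]); np.savez(f"{n}0.npz",**s)
    print(n,s["mtx"].tolist(),(-s["R"].T@s["t"]).round(3),s["R"].round(3).tolist(),[k for k in s])
print(robot.current_t(),robot.current_tool_rot(),robot.current_grip_width())
E
```

```text
top [[586.2337087945072, 0.0, 308.90826116247104], [0.0, 586.2337087945072, 243.7937928345412], [0.0, 0.0, 1.0]] [ 0.314 -0.022  1.459] [[-0.027, -1.0, -0.004], [-0.982, 0.027, -0.186], [0.186, -0.001, -0.983]] ['pixels', 'depth', 'mtx', 'R', 't']
side [[513.707156033559, 0.0, 319.89836863485147], [0.0, 513.707156033559, 229.204490546491], [0.0, 0.0, 1.0]] [0.06  0.774 1.004] [[-0.856, -0.517, -0.019], [-0.352, 0.609, -0.711], [0.379, -0.602, -0.703]] ['pixels', 'depth', 'mtx', 'R', 't']
0.1 [ 0.90125478  1.3772728  -0.90044018] 0.08564010483178486
```

View pics/top0.png

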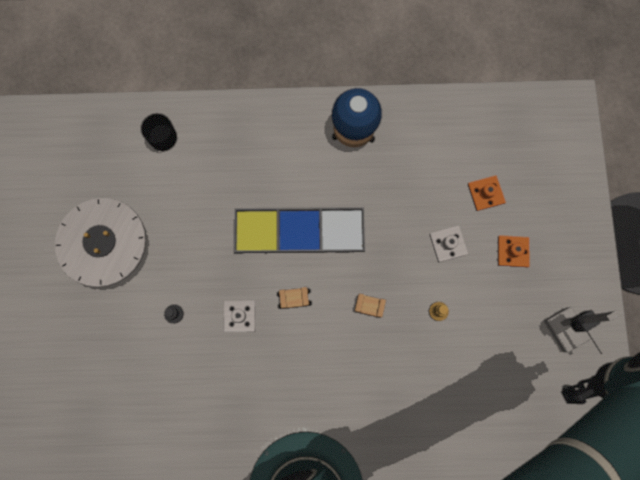

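View pics/side0.png

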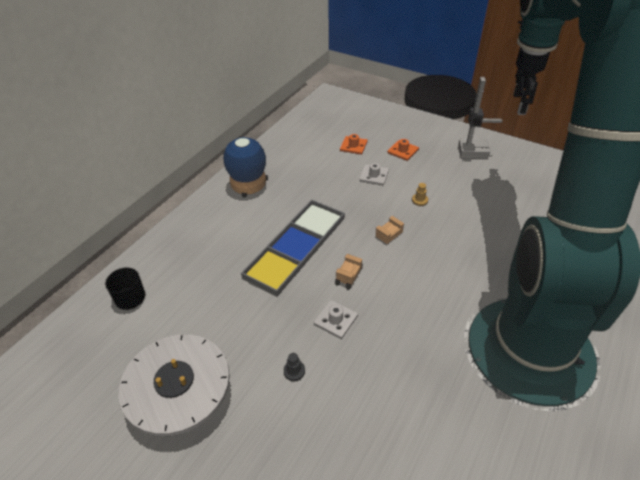

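Top view: grey flanges at (449,244), three holes by the look of it, and (239,316), four holes. Orange look-alikes are at (487,193) and (514,251). The brass jack is at (439,311) and the steel one at (174,313). The footed rest is at (294,298) and the bare one at (370,305). Caddy pads are yellow (257,231), blue (299,231), white (342,231). I'll confirm in one enlarged montage and measure.

```bash
cat > h.py <<'E'
import numpy as np,cv2
def ray(s,uv,z,T=None):
    """pixels -> world points on plane z; T: world-from-camera for the wrist camera"""
    uv=np.atleast_2d(np.asarray(uv,float)); d=np.c_[uv,np.ones(len(uv))]@np.linalg.inv(s["mtx"]).T
    R,c=(s["R"].T,-s["R"].T@s["t"]) if T is None else (T[:3,:3],T[:3,3])
    d=d@R.T; return c+d*((z-c[2])/d[:,2])[:,None]
def blob(mask,near,amin=30):
    cs,_=cv2.findContours(mask.astype(np.uint8),cv2.RETR_EXTERNAL,cv2.CHAIN_APPROX_NONE)
    cs=[c for c in cs if cv2.contourArea(c)>amin]
    return min(cs,key=lambda c:np.hypot(*(c[:,0].mean(0)-near)))[:,0]
def rect(P):
    (c,wh,a)=cv2.minAreaRect((P[:,:2]*1000).astype(np.float32)); return np.array(c)/1000,np.round(wh,1),a
E
python3 - <<'E'
import numpy as np,cv2
from h import *
s=dict(np.load("top0.npz")); im=s["pixels"]; hsv=cv2.cvtColor(im,cv2.COLOR_RGB2HSV); H,S,V=[hsv[...,i].astype(int) for i in range(3)]
# caddy pads
for n,m,p in(("yellow",(abs(H-29)<6)&(S>120),(257,231)),("blue",(abs(H-112)<12)&(S>120),(299,231)),("white",(V>190)&(S<40),(342,231))):
    print(n,rect(ray(s,blob(m,p),.008)))
print("flA",rect(ray(s,blob((V>170)&(S<35),(449,244)),.010)),"flB",rect(ray(s,blob((V>170)&(S<35),(239,316)),.010)))
oak=(H>8)&(H<24)&(S>80)
for n,p,z in(("footed",(294,298),.03),("bare",(370,305),.025),("brass",(439,311),.02)):
    print(n,rect(ray(s,blob((H>8)&(H<28)&(S>80),p),z)))
for p in((257,231),(449,244),(294,298),(439,311),(239,316),(200,250)):
    z=s["depth"][p[1],p[0]]; X=s["R"].T@(np.linalg.inv(s["mtx"])@[*p,1]*z-s["t"]); print(p,X.round(3),hsv[p[1],p[0]])
def crop(s,u,v,r=26): return cv2.resize(s["pixels"][v-r:v+r,u-r:u+r],(260,260),interpolation=cv2.INTER_CUBIC)
t=dict(np.load("side0.npz"))
row1=np.hstack([crop(s,449,244),crop(s,239,316),crop(s,98,240)])
row2=np.hstack([crop(s,294,298),crop(t,349,270),crop(t,390,230)])
cv2.imwrite("pics/mont.png",np.vstack([row1,row2])[:,:,::-1])
E
```

```text
yellow (array([0.62749731, 0.10784353]), array([99.3, 99.3]), 89.05022430419922)
blue (array([6.24559326e-01, 1.90708160e-04]), array([96.7, 98.3]), 88.3969497680664)Traceback (most recent call last):
  File "<stdin>", line 6, in <module>
  File "h.py", line 10, in blob
    return min(cs,key=lambda c:np.hypot(*(c[:,0].mean(0)-near)))[:,0]
           ~~~^^^^^^^^^^^^^^^^^^^^^^^^^^^^^^^^^^^^^^^^^^^^^^^^^^
ValueError: min() iterable argument is empty
```

```bash
python3 - <<'E'
import numpy as np,cv2
from h import *
s=dict(np.load("top0.npz")); im=s["pixels"]; hsv=cv2.cvtColor(im,cv2.COLOR_RGB2HSV); H,S,V=[hsv[...,i].astype(int) for i in range(3)]
for p in((342,231),(437,250),(230,325),(257,231),(449,244),(294,298),(439,311),(239,316),(200,250)):
    z=s["depth"][p[1],p[0]]; X=s["R"].T@(np.linalg.inv(s["mtx"])@[*p,1]*z-s["t"]); print(p,X.round(3),hsv[p[1],p[0]])
bg=np.median(V[270:290,180:230]); print("bg",bg)
for n,p,z in(("white",(342,231),.008),("flA",(449,244),.01),("flB",(239,316),.01)):
    try: print(n,rect(ray(s,blob(V>V[p[1]-13 if n!="white" else p[1],p[0]-0]*0+bg+18,p),z)))
    except Exception as e: print(n,e)
for n,p,z in(("footed",(294,298),.03),("bare",(370,305),.025),("brass",(439,311),.02)):
    print(n,rect(ray(s,blob((H>8)&(H<28)&(S>80),p),z)))
def crop(s,u,v,r=26): return cv2.resize(s["pixels"][v-r:v+r,u-r:u+r],(260,260),interpolation=cv2.INTER_CUBIC)
t=dict(np.load("side0.npz"))
row1=np.hstack([crop(s,449,244),crop(s,239,316),crop(s,98,240)])
row2=np.hstack([crop(s,294,298),crop(t,349,270),crop(t,390,230)])
cv2.imwrite("pics/mont.png",np.vstack([row1,row2])[:,:,::-1])
E
```

```text
(342, 231) [ 0.618 -0.109  0.01 ] [ 90   2 169]
(437, 250) [ 0.563 -0.345  0.01 ] [ 11  22 161]
(230, 325) [0.391 0.175 0.006] [15 20 75]
(257, 231) [0.624 0.106 0.009] [ 28 156 167]
(449, 244) [ 0.572 -0.369  0.04 ] [ 12  24 157]
(294, 298) [0.451 0.016 0.027] [ 17 107 164]
(439, 311) [ 0.407 -0.329  0.056] [ 18 145 114]
(239, 316) [0.41  0.149 0.042] [15 14 71]
(200, 250) [0.581 0.252 0.001] [ 15  22 137]
bg 136.0
white (array([ 0.62281335, -0.1084383 ]), array([95.7, 95.7]), 88.4117202758789)
flA (array([ 0.58010382, -0.376159  ]), array([73.9, 72.6]), 13.984306335449219)
flB (array([0.4126973 , 0.15396494]), array([71.5, 71.3]), 89.46815490722656)
footed (array([0.45151648, 0.01659013]), array([45.4, 73.9]), 5.8876447677612305)
bare (array([ 0.42810281, -0.16837154]), array([68.7, 45. ]), 74.9622573852539)
brass (array([ 0.41000522, -0.33608279]), array([46.6, 43.8]), 88.43263244628906)
```

View pics/mont.png

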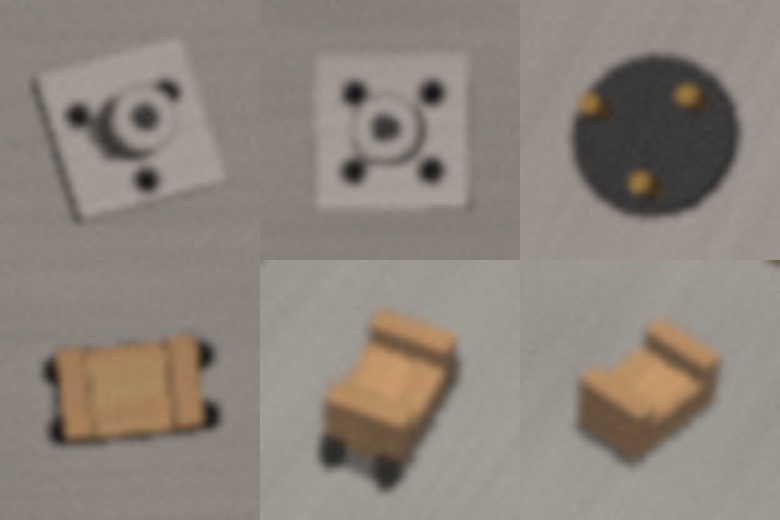

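Confirmed. The (449,244) flange has three holes like the three studs, and (239,316) has four. The rest at (294,298) stands upright on its black feet. I'll go above flange A by way of a point clear of the surface gauge and look from close by.

```bash
cat >> h.py <<'E'
from scipy.spatial.transform import Rotation as Ro
from plant import robot
def ori(psi):
    """tool down, jaws opening along (cos psi, sin psi); psi in degrees"""
    c,s=np.cos(np.radians(psi)),np.sin(np.radians(psi)); z=np.array([c,s,0]); x=np.array([0,0,-1.])
    return Ro.from_matrix(np.c_[x,np.cross(z,x),z]).as_rotvec()
def look(name):
    T=np.eye(4); T[:3,:3]=Ro.from_rotvec(robot.current_tool_rot()).as_matrix(); T[:3,3]=robot.current_ee_pos()
    s=robot.snapshot("wrist"); cv2.imwrite(f"pics/{name}.png",s["pixels"][:,:,::-1]); T=T@s["mount"]
    np.savez(f"{name}.npz",T=T,**s); return s,T
def go(p,psi,v=.2): robot.move_straight(np.array(p,float),ori(psi),v)
E
python3 - <<'E'
from h import *
print(Ro.from_rotvec(robot.current_tool_rot()).as_matrix().round(2).tolist(),robot.tips_ahead)
s=dict(np.load("top0.npz"))
for p in((560,325),(575,322),(600,316)):
    z=s["depth"][p[1],p[0]]; print(p,(s["R"].T@(np.linalg.inv(s["mtx"])@[*p,1]*z-s["t"])).round(3))
R=Ro.from_rotvec(robot.current_tool_rot())
for psi in(14,194):
    q=robot.inverse_kinematics(np.array([.58,-.376,.2]),ori(psi)); print(psi,None if q is None else np.round(q,2))
    for p in((.625,0),(.625,.108),(.62,-.108),(.45,.016)):
        q=robot.inverse_kinematics(np.array([*p,.03]),ori(psi-14)); print('  ',p,None if q is None else np.round(q,2))
E
```

```text
[[-0.0, 0.92, 0.4], [0.0, 0.4, -0.92], [-1.0, -0.0, -0.0]] 0.008
(560, 325) [ 0.368 -0.624  0.032]
(575, 322) [ 0.369 -0.612  0.141]
(600, 316) [ 0.376 -0.624  0.233]
14 [ 0.78  0.58 -0.37  1.44  0.22  1.17  0.62]
   (0.625, 0) [ 0.39  0.73 -0.61  1.72  0.52  0.86 -0.45]
   (0.625, 0.108) [ 0.19  0.73 -0.57  1.7   0.5   0.86 -0.6 ]
   (0.62, -0.108) [ 0.5   0.71 -0.53  1.71  0.45  0.84 -0.22]
   (0.45, 0.016) [ 0.35  0.46 -0.54  2.16  0.41  0.62 -0.47]
194 [ 0.4   0.56  0.2   1.45 -0.12  1.14 -2.28]
   (0.625, 0) [-0.75  0.97  1.08  1.76 -0.99  1.06 -2.44]
   (0.625, 0.108) [ 0.49  0.97 -1.09  1.69  0.96  1.11  2.25]
   (0.62, -0.108) [-0.58  0.98  1.08  1.75 -0.99  1.06 -2.28]
   (0.45, 0.016) [ 0.78  0.7  -1.09  2.15  0.87  0.84  2.28]
```

```bash
python3 - <<'E'
from h import *
robot.move_straight(np.array([.36,-.42,.24]),None,.25)
robot.movep(np.array([.58,-.376,.20]),ori(14))
s,T=look("w1"); print(robot.current_t(),robot.current_ee_pos().round(4),T[:3,3].round(3),(s["mount"]).round(3).tolist())
E
```

```text
2.0417 [ 0.5787 -0.3776  0.2002] [ 0.561 -0.307  0.356] [[-0.001, -0.285, 0.959, -0.156], [0.001, -0.959, -0.285, 0.073], [1.0, 0.001, 0.001, -0.0], [0.0, 0.0, 0.0, 1.0]]
```

View pics/w1.png

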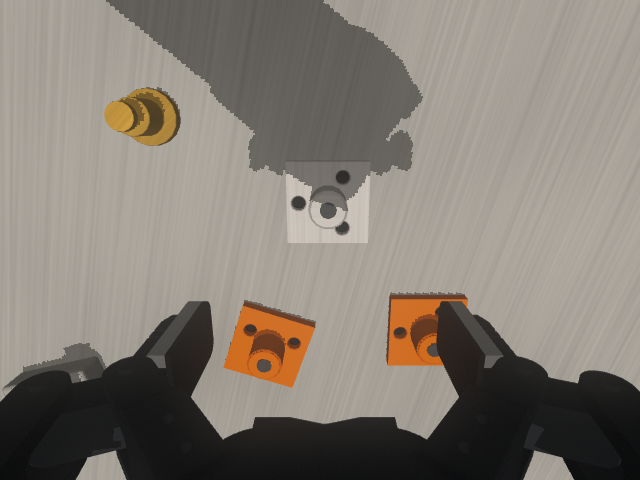

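The wrist view shows the three-hole flange with plate corners near (286,161), (370,161), (368,242) and (288,242), and the boss top at (328,210). The orange flanges lie beyond it. I'll cast those points.

```bash
python3 - <<'E'
from h import *
d=dict(np.load("w1.npz")); T=d["T"]
P=ray(d,[(286,161),(370,161),(368,242),(288,242)],.010,T); print(P.round(4).tolist(),P.mean(0).round(4)); print(rect(P))
print(ray(d,[(328,210)],.040,T).round(4))
e=P[0]-P[1]; print("edge",np.degrees(np.arctan2(e[1],e[0])))
z=d["depth"]; 
for p in((328,235),(337,203)):
    print((T[:3,:3]@(np.linalg.inv(d["mtx"])@[*p,1]*z[p[1],p[0]])+T[:3,3]).round(4))
print(ray(d,[(119,116)],.06,T).round(4))
E
```

```text
[[0.536, -0.347, 0.01], [0.6086, -0.3291, 0.01], [0.6273, -0.4023, 0.01], [0.5538, -0.4204, 0.01]] [ 0.5814 -0.3747  0.01  ]
(array([ 0.58152576, -0.3746524 ]), array([75.7, 75.5]), 13.811335563659668)
[[ 0.5812 -0.3748  0.04  ]]
edge -166.1867475123467
[ 0.5889 -0.4047  0.0096]
[ 0.5871 -0.3674  0.0393]
[[ 0.4133 -0.3386  0.06  ]]
```

```bash
cat >> h.py <<'E'
def setdown(p,zn,psi):
    """lower at p to zn+2 mm, then 1 mm steps until the load comes off"""
    go([*p,zn+.05],psi,.25); go([*p,zn+.002],psi,.08); robot.pause(.3); f0=robot.current_wrist_force()[2]
    for dz in np.arange(.001,-.0041,-.001):
        go([*p,zn+dz],psi,.02); robot.pause(.1); f=robot.current_wrist_force()[2]
        if f-f0>1.5: break
    print("set",round(dz,4),"f",round(f0,2),round(f,2),"t",robot.current_t(),robot.current_ee_pos().round(4))
E
python3 - <<'E'
from h import *
c=[.5813,-.3747]
go([*c,.08],13.9,.2); go([*c,.024],13.9,.12); robot.pause(.1); print(robot.current_ee_pos().round(4),robot.current_wrist_force().round(1))
robot.command_gripper(.025); print("w",robot.current_grip_width(),robot.current_ee_pos().round(4),robot.current_wrist_force().round(1))
go([*c,.10],13.9,.2); robot.pause(.1); print("w",robot.current_grip_width(),robot.current_wrist_force().round(1),robot.current_t())
robot.movep(np.array([.625,0,.12]),ori(-1.3)); robot.pause(.1)
print(robot.current_t(),robot.current_ee_pos().round(4)); look("w2")
E
```

```text
[ 0.5819 -0.375   0.0251] [-1.1 -0.1 -1. ]
w 0.02516651942629489 [ 0.5831 -0.3752  0.0263] [ 0.3  2.5 21.1]
w 0.02478808406975854 [-0.3  0.3 -0.4] 4.775
6.2833 [ 0.6251 -0.0015  0.1198]
```

View pics/w2.png

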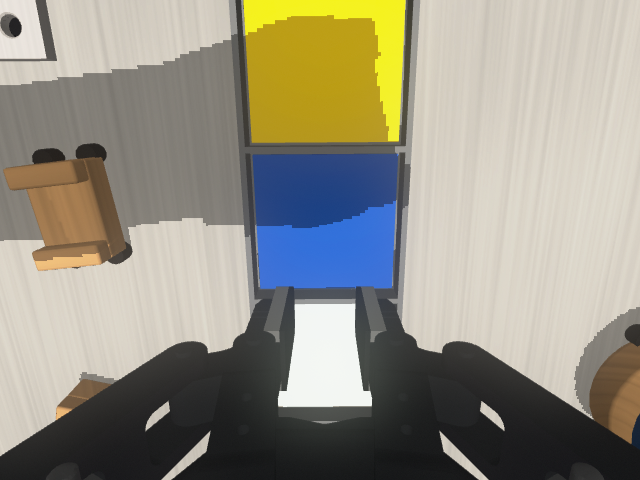

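The grip missed: the fingers closed to 25 mm on nothing, with 21 N upward during closing. I'll check the flange's state and the tip geometry.

```bash
python3 - <<'E'
from h import *
d=dict(np.load("w2.npz")); print("f",d["mtx"][0].round(1),d["mtx"][1].round(1))
Mi=np.linalg.inv(d["mount"])
for x in(.008,-.011,.02): 
  for z in(.0125,-.0125):
    q=d["mtx"]@(Mi@[x,0,z,1])[:3]; print(x,z,(q[:2]/q[2]).round(0),q[2].round(3))
for p in((280,295),(368,295),(283,340),(375,340),(270,330)):
    c=np.linalg.inv(d["mtx"])@[*p,1]*d["depth"][p[1],p[0]]; print(p,(d["mount"]@[*c,1]).round(4))
s=robot.snapshot("top"); np.savez("top1.npz",**s)
cv2.imwrite("pics/top1.png",cv2.resize(s["pixels"][160:330,400:560],(640,680),interpolation=cv2.INTER_CUBIC)[:600,:,::-1])
V=s["pixels"].max(2).astype(int)
print("flA",rect(ray(s,blob(V>154,(449,244)),.01)))
E
```

```text
f [382.8   0.  324.5] [  0.  382.8 236.6]
0.008 0.0125 [351. 286.] 0.178
0.008 -0.0125 [297. 286.] 0.178
-0.011 0.0125 [354. 304.] 0.16
-0.011 -0.0125 [294. 304.] 0.159
0.02 0.0125 [350. 276.] 0.189
0.02 -0.0125 [299. 276.] 0.189
(280, 295) [-0.0258  0.0112 -0.0165  1.    ]
(368, 295) [-0.0249  0.0108  0.0163  1.    ]
(283, 340) [-0.0513  0.008  -0.0129  1.    ]
(375, 340) [-0.0571  0.0116  0.0148  1.    ]
(270, 330) [-0.0499  0.0107 -0.017   1.    ]
flA (array([ 0.68410223, -0.31299762]), array([870.2, 569.7]), 38.003265380859375)
```

View pics/top1.png

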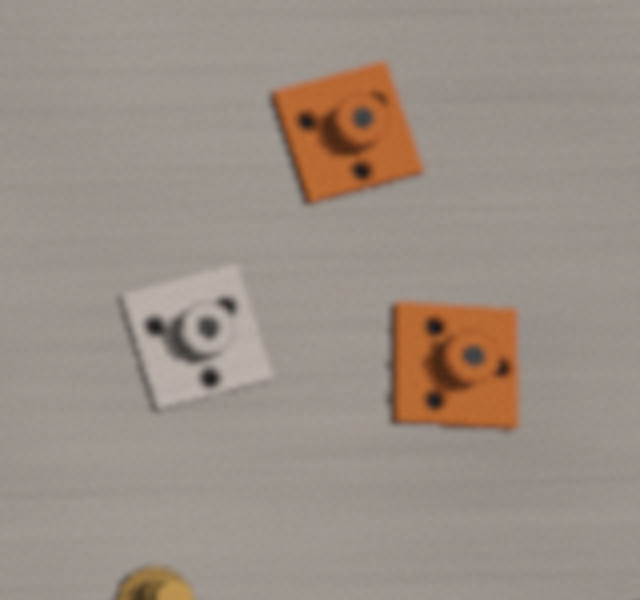

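The flange hasn't moved. The wrist depth puts the fingertips about 20 mm behind where "8 mm ahead" says, so the closing fingers pressed on top of the boss. I'll measure the tips properly in both pictures.

```bash
python3 - <<'E'
from h import *
for n in("w1","w2"):
    d=dict(np.load(n+".npz")); v,u=np.mgrid[:480,:640]; z=d["depth"]
    C=np.stack([(u-d["mtx"][0,2])/d["mtx"][0,0]*z,(v-d["mtx"][1,2])/d["mtx"][1,1]*z,z,np.ones_like(z)],-1)@d["mount"].T
    m=(z>0)&(z<.2)&(C[...,0]<.03)&(abs(C[...,2])<.07)
    for sg in(-1,1):
        k=m&(C[...,2]*sg>0); X=C[k]; i=np.argsort(X[:,0])[-200:]; print(n,sg,"max x",np.round(np.percentile(X[:,0],[99,99.9,100]),4),"at y,z",X[i,1].mean().round(4),X[i,2].mean().round(4),"y range",X[i,1].min().round(4),X[i,1].max().round(4), "px",np.argwhere(k)[i].mean(0).round(0))
E
```

```text
w1 -1 max x [-0.0322 -0.0274 -0.025 ] at y,z 0.0014 -0.043 y range -0.011 0.0111 px [322. 208.]
w1 1 max x [-0.0322 -0.0276 -0.0253] at y,z 0.0016 0.0431 y range -0.0109 0.0113 px [322. 441.]
w2 -1 max x [-0.0248 -0.0165 -0.013 ] at y,z 0.0053 -0.0151 y range -0.0112 0.0115 px [301. 286.]
w2 1 max x [-0.0247 -0.017  -0.0125] at y,z 0.005 0.0149 y range -0.0106 0.0116 px [302. 363.]
```

Tips measured: 25 mm behind the TCP when open and about 12.5 mm behind at a 25 mm gap. That is about 20 mm shorter than stated, and the contact at the 40 mm boss top agrees. I'll use the measured values and retry, watching the wrist force.

```bash
python3 - <<'E'
from h import *
c=[.5813,-.3747]
robot.command_gripper(.085); go([.625,-.002,.15],0,.3)
robot.movep(np.array([*c,.09]),ori(13.9)); go([*c,.02],13.9,.12); go([*c,.001],13.9,.06); robot.pause(.1)
print(robot.current_ee_pos().round(4),robot.current_wrist_force().round(1))
robot.command_gripper(.025); print("w",robot.current_grip_width(),robot.current_ee_pos().round(4),robot.current_wrist_force().round(1),robot.current_t())
E
```

```text
[ 0.5814 -0.3748  0.0012] [0.1 0.4 1.4]
w 0.03186815824781329 [ 0.5813 -0.3748  0.0015] [-2.4  1.   5.8] 10.5
```

```bash
python3 - <<'E'
from h import *
c=[.5813,-.3747]
go([*c,.08],13.9,.2); robot.pause(.2); print("w",robot.current_grip_width(),robot.current_wrist_force().round(1),robot.current_t())
robot.movep(np.array([.625,0,.10]),ori(-1.3)); robot.pause(.2)
print(robot.current_t(),robot.current_ee_pos().round(4),robot.current_grip_width()); look("w3")
E
```

```text
w 0.03165068443734424 [ 0.1 -0.2 -3.9] 11.2417
12.85 [ 0.6251 -0.0011  0.0999] 0.032205250372507425
```

View pics/w3.png

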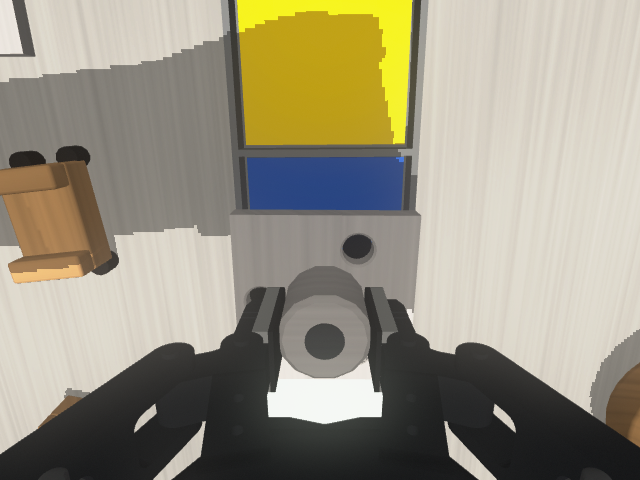

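The flange is held by the boss, with its sides aligned to the pocket. I'll check the blue pad's centre from w2 (pad corners (253,153), (398,153), (393,288), (260,289)), then set it down.

```bash
python3 - <<'E'
from h import *
d=dict(np.load("w2.npz")); P=ray(d,[(253,153),(398,153),(393,288),(260,289)],.008,d["T"]); print(rect(P))
c=rect(P)[0]; b=np.array([.6249,0.])
assert np.hypot(*(c-b))<.008; p=b
setdown(p,.009,-1.3)
E
```

```text
(array([0.62642163, 0.00087463]), array([101.3, 101.1]), 89.1180191040039)
set 0.0 f -2.39 5.35 t 14.9667 [0.6251 0.     0.0095]
```

```bash
python3 - <<'E'
from h import *
robot.command_gripper(.05); print(robot.current_grip_width(),robot.current_wrist_force().round(1))
go([.6249,0,.02],-1.3,.05); go([.6249,0,.12],-1.3,.25)
look("w4"); robot.command_gripper(.085)
robot.movep(np.array([.411,-.337,.14]),ori(0)); robot.pause(.2); s,T=look("w5")
print(robot.current_t(),robot.current_ee_pos().round(4))
hsv=cv2.cvtColor(s["pixels"],cv2.COLOR_RGB2HSV); m=cv2.inRange(hsv,(14,90,60),(32,255,255))
b=blob(m,(325,200),200); print(b.min(0),b.max(0),b.mean(0))
a=cv2.imread("pics/w4.png"); c=cv2.imread("pics/w5.png"); cv2.imwrite("pics/m45.png",cv2.resize(np.hstack([a,c]),(800,300),interpolation=cv2.INTER_AREA))
E
```

```text
0.04994246618226858 [-0.3 -0.8  0.4]
18.425 [ 0.4115 -0.3365  0.1399]
[296 192] [356 259] [325.56818182 223.78409091]
```

View pics/m45.png

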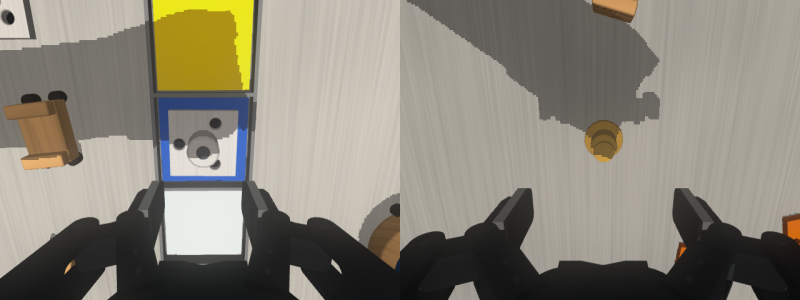

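The flange lies flat and centred on the blue pad. The brass jack stands upright ahead of the open fingers, its foot disc centred near (326,222) in w5. I'll cast that and grip.

```bash
python3 - <<'E'
from h import *
d=dict(np.load("w5.npz")); P=ray(d,[(296,222),(356,222),(326,192),(326,222)],.007,d["T"]); print(P.round(4).tolist())
w=np.linalg.norm(P[0]-P[1]); c=P[2,:2]+(P[3]-P[2])[:2]/np.linalg.norm(P[3]-P[2])*.024; print("width",w,"c",c)
assert abs(w-.048)<.005 and np.hypot(*(c-[.411,-.337]))<.008
go([*c,.06],0,.2); go([*c,.004],0,.1); robot.pause(.1); print(robot.current_ee_pos().round(4),robot.current_wrist_force().round(1))
robot.command_gripper(.02); print("w",robot.current_grip_width(),robot.current_wrist_force().round(1))
go([*c,.08],0,.2); robot.pause(.2); print("w",robot.current_grip_width(),robot.current_wrist_force().round(1),robot.current_t())
robot.movep(np.array([.6272,.108,.10]),ori(-1.3)); robot.pause(.2)
print(robot.current_t(),robot.current_ee_pos().round(4),robot.current_grip_width()); look("w6")
E
```

```text
[[0.3897, -0.3378, 0.007], [0.4364, -0.3377, 0.007], [0.4129, -0.3142, 0.007], [0.413, -0.3377, 0.007]]
width 0.04669155950858875 c [ 0.41302371 -0.33820265]
[ 0.4134 -0.3385  0.0047] [-0.   0.6 -0.2]
w 0.028265454568113822 [-3.9  2.4  8.7]
w 0.027512657024036234 [-0.   0.  -3.3] 21.0917
23.0917 [0.6273 0.107  0.1   ] 0.027729854542601847
```

View pics/w6.png

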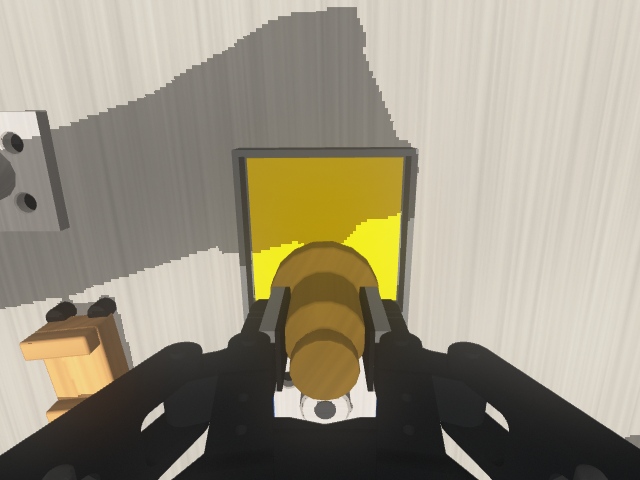

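The jack is held upright over the yellow pocket. I'll set it down, then look at the rest.

```bash
python3 - <<'E'
from h import *
setdown([.6272,.108],.012,-1.3)
robot.pause(.1); robot.command_gripper(.05); print(robot.current_wrist_force().round(1))
go([.6272,.108,.06],-1.3,.08); go([.6272,.108,.15],-1.3,.25); look("w7"); robot.command_gripper(.085)
robot.movep(np.array([.4515,.0166,.14]),ori(5.5)); robot.pause(.2); s,T=look("w8")
print(robot.current_t(),robot.current_ee_pos().round(4))
a=cv2.imread("pics/w7.png"); c=cv2.imread("pics/w8.png"); cv2.imwrite("pics/m78.png",cv2.resize(np.hstack([a,c]),(800,300),interpolation=cv2.INTER_AREA))
hsv=cv2.cvtColor(s["pixels"],cv2.COLOR_RGB2HSV); m=cv2.inRange(hsv,(8,70,40),(26,255,255)); m[285:]=0
b=blob(m,(325,210),500); print(cv2.minAreaRect(b),b.min(0),b.max(0))
E
```

```text
set 0.0 f -3.78 5.99 t 25.1917 [0.6274 0.108  0.0125]
[-1.2  0.5 -0. ]
28.4417 [0.452  0.017  0.1399]
((327.0, 226.5), (99.0, 64.0), 90.0) [295 177] [359 276]
```

View pics/m78.png

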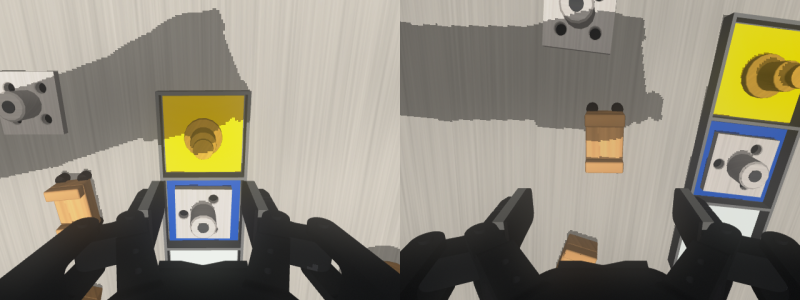

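Jack stands upright on the yellow pad, and the flange is undisturbed. In w8 the rest lies square to the jaws at columns 295–359. Its near ridge edge is at row 276 and the block's far lower edge at row 177. I'll check those against 44 x 68 mm, then grip.

```bash
python3 - <<'E'
from h import *
d=dict(np.load("w8.npz")); T=d["T"]
a=ray(d,[(327,276)],.042,T)[0]; b=ray(d,[(327,177)],.006,T)[0]; w=ray(d,[(295,270),(359,270)],.042,T)
L=np.hypot(*(a-b)[:2]); W=np.hypot(*(w[0]-w[1])[:2]); c=((a+b)/2)[:2]; print(a.round(4),b.round(4),L,W,c)
assert abs(W-.044)<.004 and abs(L-.068)<.008 and np.hypot(*(c-[.4515,.0166]))<.009
psi=5.5
go([*c,.05],psi,.2); go([*c,-.010],psi,.1); robot.pause(.1); print(robot.current_ee_pos().round(4),robot.current_wrist_force().round(1))
robot.command_gripper(.03); print("w",robot.current_grip_width(),robot.current_wrist_force().round(1))
go([*c,.08],psi,.2); robot.pause(.2); print("w",robot.current_grip_width(),robot.current_wrist_force().round(1),robot.current_t())
robot.movep(np.array([.6226,-.108,.10]),ori(-1.3)); robot.pause(.2)
print(robot.current_t(),robot.current_ee_pos().round(4),robot.current_grip_width()); look("w9")
E
```

```text
[ 0.4573 -0.0148  0.042 ] [0.451  0.0505 0.006 ] 0.06558535989881706 0.04545205826542478 [0.45412409 0.01788323]
[ 0.4546  0.0179 -0.0093] [ 0.3  0.3 -0. ]
w 0.0427972638163775 [-2.5 -0.8 11.3]
w 0.04258243391563778 [ 0.5  0.4 -1.7] 31.175
32.2333 [ 0.6222 -0.1071  0.1001] 0.042831012139229525
```

View pics/w9.png

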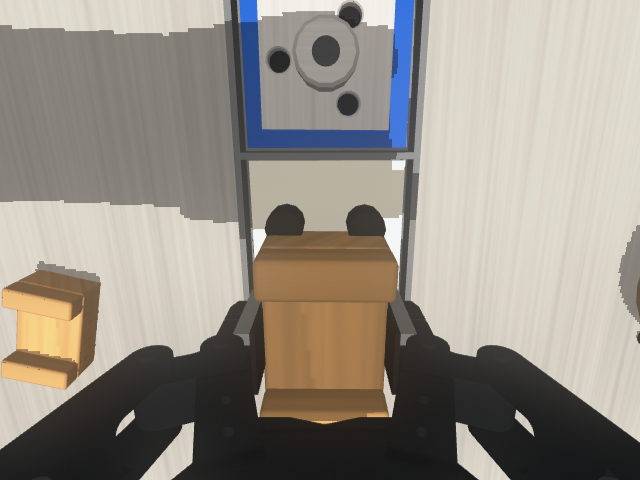

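```bash
python3 - <<'E'
from h import *
p=[.6226,-.108]
setdown(p,-.002,-1.3)
robot.pause(.1); robot.command_gripper(.056); print(robot.current_grip_width(),robot.current_wrist_force().round(1))
go([*p,.06],-1.3,.1); go([*p,.16],-1.3,.25); robot.movep(np.array([.46,-.22,.3]),ori(-1.3)); robot.pause(.3)
print(robot.current_t())
s=robot.snapshot("top"); t=robot.snapshot("side")
a=cv2.resize(s["pixels"][190:340,130:530],(800,300),interpolation=cv2.INTER_CUBIC); b=cv2.resize(t["pixels"][90:390,200:600],(400,300)); 
b2=cv2.resize(t["pixels"][190:300,235:382],(400,300),interpolation=cv2.INTER_CUBIC)
cv2.imwrite("pics/fin.png",np.vstack([a,np.hstack([b,b2])])[:,:,::-1])
E
```

```text
set 0.0 f -1.77 8.21 t 34.3917 [ 0.6228 -0.108  -0.0015]
0.05612591709844768 [-0.3 -0.4  0.6]
37.35
```

View pics/fin.png

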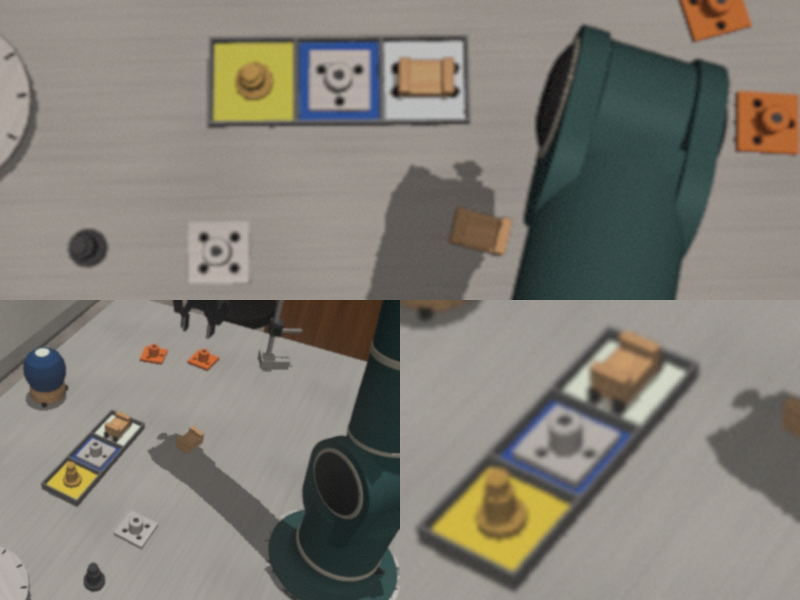

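All three items sit correctly in their pockets, the look-alikes have not moved, and the arm is clear. I'm handing in.

```bash
python3 -c "
from plant import robot
robot.sign_off(); print(robot.current_t())"
```

```text
the job is handed in; nothing more can be done
the job is handed in; nothing more can be done
```

The caddy is packed and handed in at about 37 s of the 83 s limit. In the order asked, I set the three-hole flange flat and square on the blue pad, stood the brass jack on the yellow pad, and put the footed oak rest right way up on the white pad. Each was lowered until contact (6–8 N) before I released it.

- **Final check:** the last top and side pictures show all three in their pockets. The four-hole flange, steel jack, bare rest and orange flanges are where they were, and the arm is clear.
- **Failed grasp:** my first try at the flange closed on nothing and pressed on the top of its boss with about 21 N. The flange did not move.
- **Fingertip mismatch:** that miss disagreed with the stated geometry. In the wrist camera's depth picture the fingertips sat about 20 mm further back than "8 mm ahead of the TCP". I used the measured offset from then on, and every later grasp and placement worked first time.

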